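# Eject a brass disc into the catch box and hold its spring lid open at 60 degrees

## Robot

A 6-joint arm with a two-finger parallel gripper is mounted at the origin on a cart in front of the work surface, level with it; the furniture and walls round the work are solid. World frame = base frame: x ahead of the robot, y to its left, z up, the work surface at z = 0. Lengths are in m, angles in degrees, forces in N, time in s.
With the tool pointing down it reaches from about 0.375 to 0.9 m from the base axis. Payload 3.1 kg.
Tool frame: the origin (TCP) lies between the finger pads; the fingertips stand 19 mm ahead of it and the grasp point (between the pads) is the TCP; z points along the fingers, x is the direction in which the jaws open and shut, and the axes are right-handed (so a half turn about z gives the same grasp; the last joint's range is limited). The gripper opens to 87 mm and grips with 3 to 60 N. Pads are 19 mm wide; open, the fingers measure 117 mm over their backs; the gripper's body (75 mm by 190 mm) begins 51 mm behind the grasp point.
Start: joints at [-85.571, 30.224, 82.088, -0, 67.689, -10.227], TCP at [0.158, -0.605, 0.242] pointing down, gripper open.
Joint ranges: [-176.69, 176.69], [-43.24, 126.21], [12.49, 139.97], [-82, 262], [0, 151.66], [-163.58, 163.58]. Speed limits (degrees/s): [159.86, 159.86, 180, 180, 180, 180].

## Interface

Orientations are given as a 3x3 rotation matrix whose columns are the frame's x, y, z axes.
In Python, from rig import read_state, capture, camera_info, hand_in, spot_in, silhouettes gives the robot as it stands.
- The arm moves only by the shell command python3 -m jog 'ROWS'. ROWS is text: rows parted by semicolons, each of 7 numbers parted by spaces: the shift along the tool's x, y, z in m, then the turn, a rotation vector about the tool's x, y, z in degrees, then the opening, from 0 (shut) to 1 (fully open). A call has 1 to 8 rows; each row is the pose to reach, as a shift and turn from the pose commanded when the call began, along the tool's axes at that moment; what a row does not reach only later rows make up. A row lasts 1/8 s, in which the tool goes at most 62.5 mm and 10.7 degrees, less where a joint would pass 70% of its speed; a pose out of reach is approached as far as the arm can. A call with a gripper value outside its range is refused whole. The fingers move at their own pace and stop on an object; the grip force is fixed at half the most. Time passes only in rows, so rows that repeat a pose let the fingers close. It gives the time, the measured TCP pose, the force and the opening at its end, in the units of the state.
- read_state(): the state, without advancing time (a new reading comes with each control period).
- capture(name): name is "side" or "top"; returns (picture, depth): 384x512x3 uint8, red, green, blue; 384x512 float32, m along the optical axis (not along the pixel's ray), 0 where there is no reading.
- camera_info(name): a dict with "vfov" (degrees; the focal length in pixels is half the picture's height over the tangent of half this angle, whatever the lens; pixels are square), "cx", "cy" (the principal point, pixels), "R" (3x3) and "t" (3): a world point X has camera coordinates R X + t. Camera axes: x right, y down, z forward; pixel columns grow to the right and rows downward; lengths in m; the calibration is good to about 2 mm. A picture is of the moment at which its call begins. camera_info takes no time and is no camera call.
- hand_in(): hands the job in, once; it reports no verdict.
Trained networks look in the newest picture that a camera, given by its name, has taken for a name from the list of things; names that differ only in an ending like _2 or _b are one class to them, and where a whole thing is asked for, a point or a joint stands for the part that bears it (a point fixed in the world has none). Each returns a list of dicts, best first, with "score" (0 to 1); they miss things now and then, are a little off and sometimes report something else, mostly with a low value. They report only what shows in the picture. A call takes as long as a camera call.
- spot_in(label, camera): "centre" ([x, y, z] in m, in world coordinates, good to about 4 mm: the middle of the surface that is visible of it).
- silhouettes(label, camera): "region" (384x512 bool, what is visible of it).
The state is a dict: "time_s": time; "joint_positions": joint angles; "qvel": joint speeds; "tau": joint torques, N m; "position": TCP position; "tcp_rot": TCP orientation; "force": force on the tool from outside, world axes, zero at the start; "moment": the same for the moment, N m; "opening": opening from 0.0 (shut) to 1.0 (fully open).
Only numpy, scipy, OpenCV 4.12 (cv2) and the standard library are available. Lean on these libraries where they do the work, as an engineer would, in place of code of your own. Each camera call takes 0.05 s, during which the arm holds its last target.

## Task

Push the red upright tab of the ejector slide all the way in so that the brass disc drops out of its slot into the closed catch box, and let the slide spring fully back. Then lift the catch box's spring-loaded lid by its red front tab and hold it open at 60 degrees from closed (give or take 5; its side edge in line with the red bead on the wire quadrant), so that the goldsmith can take the disc out: finish while still holding the lid there, steady and not let go. Leave the tins, tools and boxes around it where they are.

Things in the scene. Friction and masses are not known exactly. Their poses are not given: they have to be found in the camera images.
- fixture: Fixture fixed to the bench: green base plate 130 (x) x 230 (y) x 10 mm, origin under its centre on the bench top, z up. On its -y half stands the lidded catch box. On its +y half, along x = 0 from y = -13 to +85 mm, a 60 mm wide slot block (roof top at z = 46 mm, 12 mm gap along the roof) in which the ejector runs towards -y; the slot opens through a window into the box.
- box_floor (a point): Middle of the grey catch box's cork floor, at fixture (0, -55, 12) mm. Box 92 x 92 mm outside, walls 4 mm, rim at z = 52 mm.
- lid_hinge (a point): Middle of the lid's hinge line, at fixture (50, -55, 54) mm; the line is parallel to fixture y, so the lid opens upward from its -x edge.
- bead (a point): Red 10 mm bead, 60 degrees above the shut lid on a 4 mm wire quadrant of 75 mm radius about the hinge, beside the box at fixture y = -109 mm.
- lid (a joint): Lid angle in rad: 0 shut, grows as it opens, stop at 1.75; 60 degrees = 1.047. Lid 96 x 96 x 7 mm, grey frame with clear window, 0.12 kg; weight and a weak spring shut it from every angle (under 2 N at the tab).
- lid_tab (a point): Grip point amid the lid's red tab, a flat bar 14 mm wide (fixture y), 8 mm thick, sticking out 42 mm (to -x) from the lid's front edge; 26 mm before that edge, 124 mm from the hinge. Lid shut: fixture (-74, -55, 56.5) mm, axes as the fixture's, turning with the lid about y; below it only bench and base plate (from x = -65). Pinched across 14 mm, the bar may turn between the fingers.
- ejector (a joint): Ejector slide travel in m: 0 sprung back, 0.045 at its end stop. Spring 1.4 N at 0, 4.6 N at the end.
- ejector_tab (a point): Middle of the +y face (the face to push) of the ejector's red upright tab, 24 mm wide (x), 9 mm thick (y), reaching from 53 to 87 mm above the bench; slide back, it is at fixture (0, 64.5, 70) mm. Push it along fixture -y; it moves 45 mm. Beside and behind it, above the roof, all is free.
- disc: Brass disc blank, 24 mm diameter, 8 mm thick, 30 g, lying in the slot in front of the ejector (origin under its centre); visible through the roof's gap. Falls into the box once pushed fully in.
- coffee_tin: Bystander: red tin, 56 mm diameter, 58 mm high, origin under its centre.
- ring_box: Bystander: white ring box, 45 x 48 x 64 mm, origin under its centre.
- loupe: Bystander: grey loupe, 31 mm diameter, 22 mm high, origin under its centre.
- pliers: Bystander: round nose pliers with blue handles, 41 x 126 x 11 mm, origin under their centre.

How it is judged:
By the outcome, as a careful person would: the job done as asked, in the order asked, and still so for the second after the job is handed in, while the arm keeps its last pose, push and grip.
It also fails if it takes over 54 s, if anything falls off the work surface, if the arm or the gripper's body presses on something with over 40 N, if the wrist force passes 120 N, or if a joint passes its speed limit or range.

## Working session

There is one attempt and no reset: what is moved stays moved. The work goes in short steps, Python scripts to look and compute and a shell command to move; the robot and the scene stay as the last step left them, time stands still between calls to the robot, and variables do not carry over. Pictures are saved under pics/ and viewed, and the job is handed in when it is done.

```bash
ls; mkdir -p pics; python3 - <<'E'
from rig import *
import cv2
s=read_state();print(s['time_s'],s['position'],s['tcp_rot'],s['force'],s['opening'])
for n in('side','top'):
    p,d=capture(n);cv2.imwrite(f'pics/{n}0.png',p[:,:,::-1]);c=camera_info(n);print(n,c)
    for l in('fixture','ejector_tab','lid_tab','bead','disc','lid','coffee_tin','ring_box'):
        try:print(l,[(x['score'],[round(float(v),4) for v in x['centre']]) for x in spot_in(l,n)][:2])
        except Exception as e:print(l,e)
E
```

```text
pics
0.0 [ 0.15808884 -0.60396336  0.24056794] [[ 2.53035498e-01 -9.67456974e-01 -2.01704452e-04]
 [-9.67454610e-01 -2.53035332e-01  2.16770922e-03]
 [-2.14820375e-03 -3.53367480e-04 -9.99997630e-01]] [-0.42396922  0.13873895  0.26771244] 0.9981793397778134
side {'vfov': 52.701838178682756, 'cx': 260.9643194848011, 'cy': 186.98585233642206, 'R': array([[-0.90602089, -0.42320704, -0.00468454],
       [-0.28251774,  0.6129942 , -0.73784947],
       [ 0.31513468, -0.66718357, -0.67494905]]), 't': array([0.46879818, 0.25144705, 1.03706603])}
fixture [(0.81, [0.5447, -0.0575, 0.0467])]
ejector_tab [(0.57, [0.5657, 0.0029, 0.0701])]
lid_tab [(0.85, [0.5491, -0.1138, 0.0561])]
bead [(0.95, [0.5493, -0.0572, 0.0405])]
disc []
lid [(0.67, [0.5518, -0.1104, 0.0603])]
coffee_tin [(0.95, [0.4473, 0.3456, 0.0305]), (0.6, [0.5506, -0.1131, 0.0588])]
ring_box [(0.8, [0.6318, 0.374, 0.0629])]
top {'vfov': 42.45177949080744, 'cx': 255.33013238830466, 'cy': 188.28310894329738, 'R': array([[-0.00219476, -0.99987148, -0.01588127],
       [-0.99122934,  0.00427372, -0.1320838 ],
       [ 0.1321347 ,  0.01545209, -0.99111132]]), 't': array([-0.01722738,  0.55385595,  1.41898251])}
fixture [(0.61, [0.5519, -0.0725, 0.0505])]
ejector_tab [(0.41, [0.5621, -0.0071, 0.0382])]
lid_tab [(0.65, [0.5511, -0.1209, 0.0602]), (0.38, [0.6528, -0.4488, 0.0075])]
bead [(0.79, [0.5477, -0.0694, 0.0464])]
disc []
lid [(0.59, [0.544, -0.117, 0.0537])]
coffee_tin [(0.63, [0.4438, 0.3605, 0.0078])]
ring_box []
```

View pics/side0.png

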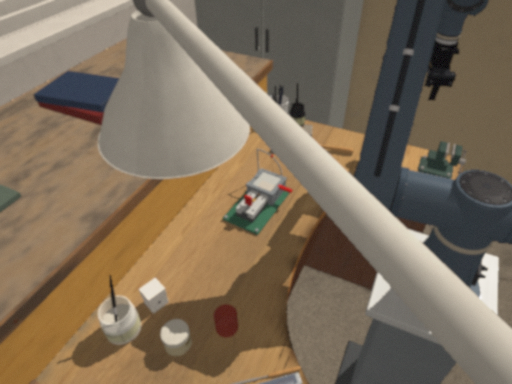

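View pics/top0.png

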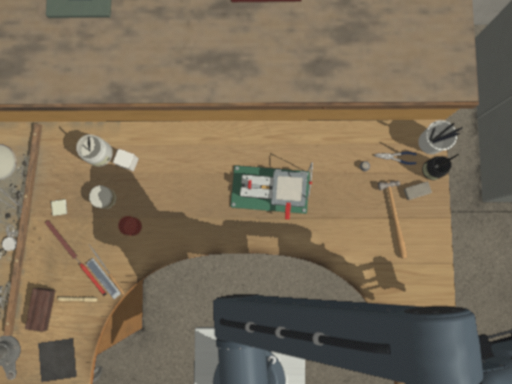

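```bash
cat > h.py <<'E'
from rig import *
import numpy as np, cv2
def cloud(n,p,d):
    c=camera_info(n);f=192/np.tan(np.radians(c['vfov']/2))
    v,u=np.mgrid[:384,:512];X=np.stack([(u-c['cx'])/f*d,(v-c['cy'])/f*d,d],-1)
    return (X-c['t'])@c['R']   # R^T (X-t)
def proj(n,P):
    c=camera_info(n);f=192/np.tan(np.radians(c['vfov']/2))
    q=np.atleast_2d(P)@c['R'].T+c['t'];return np.c_[q[:,0]/q[:,2]*f+c['cx'],q[:,1]/q[:,2]*f+c['cy']]
E
python3 - <<'E'
from h import *
for n,(a,b,c,e) in dict(side=(205,285,140,240),top=(220,325,140,225)).items():
    p,d=capture(n);W=cloud(n,p,d);np.savez(f'/tmp/{n}.npz',p=p,d=d,W=W)
    k=6
    cv2.imwrite(f'pics/{n}1.png',cv2.resize(p[c:e,a:a+ (100 if n=="side" else 105)][:,:,::-1],None,fx=k,fy=k,interpolation=cv2.INTER_CUBIC))
    hsv=cv2.cvtColor(p,cv2.COLOR_RGB2HSV).astype(int)
    g=(hsv[...,0]>60)&(hsv[...,0]<90)&(hsv[...,1]>90)
    reg=(np.abs(W[...,0]-.55)<.2)&(np.abs(W[...,1]+.06)<.2)&(W[...,2]<.025)&(d>0)
    m=g&reg;P=W[m];print(n,m.sum(),np.median(P[:,2]),P.min(0),P.max(0))
    r=cv2.minAreaRect((P[:,:2]*1000).astype(np.float32));print(r)
    red=((hsv[...,0]<8)|(hsv[...,0]>172))&(hsv[...,1]>140)&(np.abs(W[...,0]-.55)<.2)&(np.abs(W[...,1]+.06)<.2)&(d>0)
    k,l,st,ce=cv2.connectedComponentsWithStats(red.astype(np.uint8))
    for i in range(1,k):
        Q=W[l==i];print(st[i],ce[i],Q.mean(0).round(4),Q.min(0).round(4),Q.max(0).round(4))
    if n=='side':
        # lamp extents
        m=(W[...,2]>.15)&(d>0)&(d<.9);print('lamp',W[m].min(0),W[m].max(0))
        for q in [(180,150),(100,165),(300,150),(230,60),(400,270)]:print(q,W[q[1],q[0]],d[q[1],q[0]])
E
```

```text
side 445 0.011382107669943941 [ 0.48952905 -0.13564003  0.00473159] [0.6192258  0.0549187  0.01599872]
((555.7979736328125, -43.47747802734375), (193.6667022705078, 118.26226806640625), 85.19960021972656)
[271 156   1   1   1] [271. 156.] [ 0.5609 -0.1707  0.1193] [ 0.5609 -0.1707  0.1193] [ 0.5609 -0.1707  0.1193]
[279 185  13   8  55] [285.05454545 188.18181818] [ 0.4842 -0.1089  0.0598] [ 0.464  -0.1636  0.0018] [ 0.5052 -0.1008  0.0658]
[244 195   8  10  45] [247.6        199.31111111] [0.5604 0.0016 0.0775] [ 0.5519 -0.004   0.062 ] [0.5732 0.0056 0.0912]
lamp [-0.08571535 -0.16687255  0.1500018 ] [0.98083638 0.68195476 0.7998795 ]
(180, 150) [0.34748695 0.52206028 0.68490295] 0.33598658
(100, 165) [0.90466493 0.18891694 0.23129129] 1.0400052
(300, 150) [0.2061427  0.62230568 0.79802204] 0.1482124
(230, 60) [0.26894868 0.56243555 0.79754207] 0.20827307
(400, 270) [0.16116433 0.65994117 0.79516752] 0.110855035
top 1 0.013250172887348267 [ 0.49424978 -0.14830012  0.01325017] [ 0.49424978 -0.14830012  0.01325017]
((494.2497863769531, -148.3001251220703), (0.0, 0.0), 0.0)
[248 181   3   7  13] [249.15384615 184.07692308] [ 0.5591 -0.0023  0.0876] [ 0.5506 -0.0048  0.0831] [0.5679 0.0011 0.0925]
[310 182   2   2   4] [310.5 182.5] [ 0.5574 -0.1729  0.1257] [ 0.5557 -0.1745  0.1227] [ 0.5588 -0.1713  0.1276]
[285 203   5  16  67] [287.26865672 211.2238806 ] [ 0.4837 -0.1111  0.061 ] [ 0.464  -0.1163  0.0542] [ 0.5072 -0.1042  0.0678]
```

```bash
ls pics
```

```text
side0.png
side1.png
top0.png
top1.png
```

```bash
cat >> h.py <<'E'
def fx(P,o=(0.5553,-0.0616),yaw=-4.8):
    a=np.radians(yaw);R=np.array([[np.cos(a),-np.sin(a),0],[np.sin(a),np.cos(a),0],[0,0,1]])
    return np.atleast_2d(P)@R.T/1000+np.array([*o,0])
E
python3 - <<'E'
from h import *
from scipy.optimize import least_squares
F=np.array([[-69,-55,60.5],[0,60,87],[12.5,-109,119]])
# pixel obs: top
obs=np.array([[287.27,211.2],[249.15,184.1],[310.5,182.5]])
T3=np.array([[.4837,-.1111],[.5591,-.0023],[.5574,-.1729]])
F2=np.array([[-69,-55,56.5],[0,62,75],[12.5,-109,119]]);obs2=np.array([[285.05,188.2],[247.6,199.3],[271,156]])
def r(x):
    return np.r_[(proj('top',fx(F,x[:2],x[2]))-obs).ravel(),(proj('side',fx(F2,x[:2],x[2]))-obs2).ravel()]
s=least_squares(r,[.555,-.06,-4.8],x_scale=[.01,.01,1]);print(s.x,r(s.x).round(1))
o=s.x[:2];y=s.x[2]
for n,(a,c) in dict(side=(205,140),top=(220,140)).items():
    p=np.load(f'/tmp/{n}.npz')['p'];k=6
    im=cv2.resize(p[c:c+100,a:a+105][:,:,::-1],None,fx=k,fy=k,interpolation=cv2.INTER_CUBIC)
    def box(x0,x1,y0,y1,z,col):
        q=proj(n,fx([[x0,y0,z],[x1,y0,z],[x1,y1,z],[x0,y1,z]],o,y));q=((q-[a,c]+.5)*k).astype(int)
        cv2.polylines(im,[q.reshape(-1,1,2)],True,col,1)
    box(-65,65,-115,115,10,(255,0,255));box(-48,48,-103,-7,57,(255,255,0));box(-30,30,-13,85,46,(0,255,255))
    box(-12,12,55.5,64.5,87,(255,0,0));box(-90,-48,-62,-48,60.5,(255,0,0))
    cv2.imwrite(f'pics/{n}2.png',im)
E
```

```text
[ 0.55619614 -0.06233601 -4.47051464] [ 0.2  0.2  0.1 -0.6 -0.6 -0.6  0.6  0.3  0.2  0.1  0.4 -0.1]
```

View pics/top2.png

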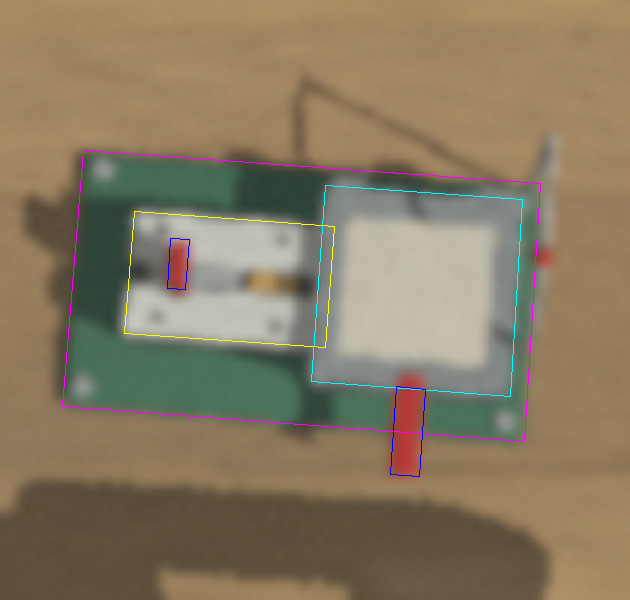

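View pics/side2.png

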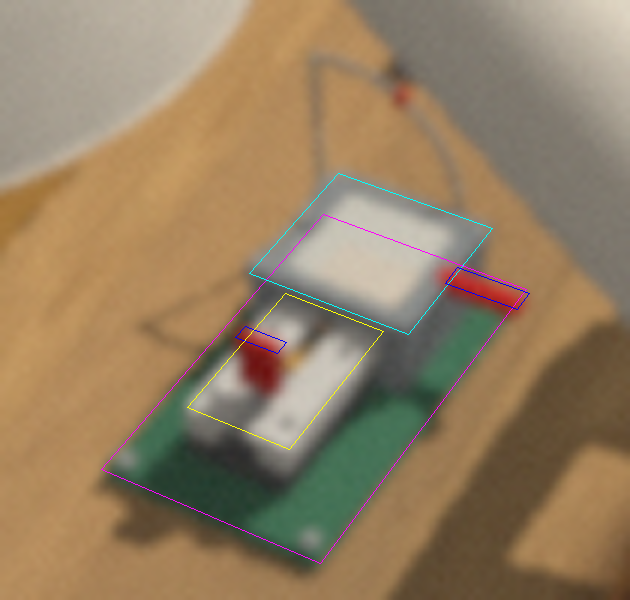

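```bash
cat >> h.py <<'E'
from scipy.spatial.transform import Rotation as Ro
O=(0.5562,-0.0623);YAW=-4.47
def st():
    s=read_state();return s,np.array(s['position']),np.array(s['tcp_rot'])
def Rt(tilt=0):  # tool x along fixture -y, z down; tilt about fixture y (deg), +: fingers follow opening lid
    c=np.radians(YAW);Rf=Ro.from_euler('z',YAW,degrees=True).as_matrix()
    z=np.array([0,0,-1.]);x=np.array([0,-1.,0]);y=np.cross(z,x)
    return Rf@Ro.from_euler('y',tilt,degrees=True).as_matrix()@np.c_[x,y,z]
def rows(f,tilt=0):
    s,p,R=st();t=fx(f,O,YAW)[0]
    print('t',round(s['time_s'],2),'F',np.round(s['force'],1),'op',round(s['opening'],3),'fix now',np.round(((p-[*O,0])@Ro.from_euler('z',YAW,degrees=True).as_matrix())*1000,1))
    print('target',t.round(4),'row',(R.T@(t-p)).round(4),Ro.from_matrix(R.T@Rt(tilt)).as_rotvec(degrees=True).round(2))
E
python3 -c "
from h import *
rows([0,95,200]);rows([0,95,78])"
```

```text
t 1.0 F [0.3 0.1 0.5] op 0.999 fix now [-354.6 -571.7  241.6]
target [0.5636 0.0324 0.2   ] row [-0.5137 -0.5534  0.0415] [ 0.   -0.   19.13]
t 1.0 F [0.3 0.1 0.5] op 0.999 fix now [-354.6 -571.7  241.6]
target [0.5636 0.0324 0.078 ] row [-0.5138 -0.5534  0.1635] [ 0.   -0.   19.13]
```

```bash
python3 -m jog '-0.514 -0.553 0.04 0 0 19.1 0;-0.514 -0.553 0.04 0 0 19.1 0;-0.514 -0.553 0.04 0 0 19.1 0;-0.514 -0.553 0.04 0 0 19.1 0;-0.514 -0.553 0.04 0 0 19.1 0;-0.514 -0.553 0.04 0 0 19.1 0;-0.514 -0.553 0.04 0 0 19.1 0;-0.514 -0.553 0.04 0 0 19.1 0'; python3 -c "
from h import *
rows([0,95,200])"
```

```text
time_s: 2.0
position: [0.4272, -0.1818, 0.2154]
tcp_rot: [[-0.078, -0.997, 0.001], [-0.997, 0.078, -0.001], [0.001, -0.001, -1.0]]
force: [1.6, 0.3, 0.3]
opening: 0.176
t 2.0 F [1.6 0.3 0.3] op 0.176 fix now [-119.3 -129.1  215.4]
target [0.5636 0.0324 0.2   ] row [-0.2241 -0.1193  0.0154] [-0.07 -0.04  0.  ]
```

```bash
python3 -m jog '-0.224 -0.119 0.015 0 0 0 0;-0.224 -0.119 0.015 0 0 0 0;-0.224 -0.119 0.015 0 0 0 0;-0.224 -0.119 0.015 0 0 0 0;-0.224 -0.119 0.015 0 0 0 0;-0.224 -0.119 0.015 0 0 0 0;-0.224 -0.119 0.015 0 0 0 0'; python3 -c "
from h import *
rows([0,95,78])"
```

```text
time_s: 2.88
position: [0.5612, 0.0296, 0.2001]
tcp_rot: [[-0.079, -0.997, -0.001], [-0.997, 0.079, -0.0], [0.0, 0.001, -1.0]]
force: [0.2, -0.0, 0.6]
opening: 0.005
t 2.88 F [ 0.2 -0.   0.6] op 0.005 fix now [ -2.2  92.  200.1]
target [0.5636 0.0324 0.078 ] row [-0.003  -0.0023  0.1221] [ 0.05 -0.02 -0.07]
```

```bash
python3 -m jog '-0.003 -0.0025 0.06 0 0 0 0;-0.003 -0.0025 0.09 0 0 0 0;-0.003 -0.0025 0.122 0 0 0 0;-0.003 -0.0025 0.122 0 0 0 0;-0.003 -0.0025 0.122 0 0 0 0'; python3 - <<'E'
from h import *
rows([0,80,78])
for n,(a,c) in dict(side=(205,110),top=(200,130)).items():
    p,d=capture(n);cv2.imwrite(f'pics/{n}3.png',cv2.resize(p[c:c+110,a:a+130][:,:,::-1],None,fx=4,fy=4,interpolation=cv2.INTER_CUBIC))
i=[cv2.imread(f'pics/{n}3.png') for n in('side','top')];cv2.imwrite('pics/b3.png',cv2.resize(np.hstack(i),None,fx=.75,fy=.75))
E
```

```text
time_s: 3.5
position: [0.5652, 0.0326, 0.0791]
tcp_rot: [[-0.079, -0.997, 0.001], [-0.997, 0.079, -0.0], [0.0, -0.001, -1.0]]
force: [-0.3, 0.8, -0.0]
opening: -0.001
t 3.5 F [-0.3  0.8 -0. ] op -0.001 fix now [ 1.6 95.3 79.1]
target [0.5624 0.0175 0.078 ] row [0.0153 0.0016 0.0011] [-0.08 -0.01 -0.06]
```

View pics/b3.png

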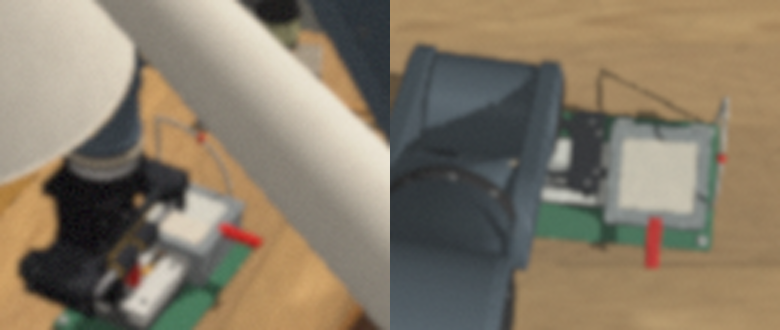

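The side picture shows the closed fingers standing behind the ejector tab (red at about (130,280) in the crop). Next I push along tool +x.

```bash
python3 -m jog '0.006 0.0015 0 0 0 0 0;0.012 0.0015 0 0 0 0 0;0.018 0.0015 0 0 0 0 0;0.024 0.0015 0 0 0 0 0;0.03 0.0015 0 0 0 0 0;0.036 0.0015 0 0 0 0 0;0.042 0.0015 0 0 0 0 0;0.042 0.0015 0 0 0 0 0'; python3 -c "
from h import *
rows([0,35,78])"
```

```text
time_s: 4.6
position: [0.5599, -0.0085, 0.0782]
tcp_rot: [[-0.078, -0.997, -0.0], [-0.997, 0.078, -0.0], [0.0, 0.0, -1.0]]
force: [0.6, 2.9, 2.6]
opening: 0.004
t 4.6 F [0.6 2.9 2.6] op 0.004 fix now [-0.5 53.9 78.2]
target [ 0.5589 -0.0274  0.078 ] row [ 0.0189 -0.0005  0.0002] [ 0.   -0.   -0.01]
```

Contact is made (about 3 N). I push on to the end stop.

```bash
python3 -m jog '0.006 0 0 0 0 0 0;0.012 0 0 0 0 0 0;0.016 0 0 0 0 0 0;0.018 0 0 0 0 0 0;0.020 0 0 0 0 0 0;0.020 0 0 0 0 0 0'; python3 -c "
from h import *
rows([0,30,78])"
```

```text
time_s: 5.35
position: [0.5582, -0.0281, 0.0781]
tcp_rot: [[-0.077, -0.997, -0.0], [-0.997, 0.077, -0.0], [0.0, 0.0, -1.0]]
force: [-1.1, 3.5, 3.2]
opening: -0.0
t 5.35 F [-1.1  3.5  3.2] op -0.0 fix now [-0.6 34.2 78.1]
target [ 0.5585 -0.0324  0.078 ] row [ 0.0042 -0.0006  0.0001] [ 0.02 -0.    0.03]
```

```bash
python3 -m jog '0.001 0 0 0 0 0 0;0.002 0 0 0 0 0 0;0.003 0 0 0 0 0 0;0.003 0 0 0 0 0 0'; python3 -c "
from h import *
rows([0,30,78])"
```

```text
time_s: 5.85
position: [0.558, -0.031, 0.0781]
tcp_rot: [[-0.077, -0.997, -0.0], [-0.997, 0.077, 0.0], [0.0, 0.0, -1.0]]
force: [-1.0, 5.7, 5.8]
opening: 0.004
t 5.85 F [-1.   5.7  5.8] op 0.004 fix now [-0.6 31.3 78.1]
target [ 0.5585 -0.0324  0.078 ] row [ 0.0013 -0.0006  0.0001] [ 0.02 -0.    0.03]
```

```bash
python3 -m jog '0.001 0 0 0 0 0 0;0.002 0 0 0 0 0 0;0.003 0 0 0 0 0 0;0.003 0 0 0 0 0 0'; python3 -c "
from h import *
rows([0,30,78])"
```

```text
time_s: 6.35
position: [0.5579, -0.0324, 0.0782]
tcp_rot: [[-0.079, -0.997, 0.0], [-0.997, 0.079, 0.003], [-0.003, 0.0, -1.0]]
force: [-0.6, 10.4, 5.8]
opening: 0.004
t 6.35 F [-0.6 10.4  5.8] op 0.004 fix now [-0.7 29.9 78.2]
target [ 0.5585 -0.0324  0.078 ] row [-0.0001 -0.0007  0.0002] [ 0.01  0.14 -0.04]
```

```bash
python3 -m jog '0.001 0 0 0 0 0 0;0.002 0 0 0 0 0 0;0.002 0 0 0 0 0 0;0.002 0 0 0 0 0 0'; python3 - <<'E'
from h import *
rows([0,95,78])
for n,(a,c) in dict(side=(205,110),top=(200,130)).items():
    p,d=capture(n);cv2.imwrite(f'pics/{n}4.png',cv2.resize(p[c:c+110,a:a+130][:,:,::-1],None,fx=4,fy=4,interpolation=cv2.INTER_CUBIC))
i=[cv2.imread(f'pics/{n}4.png') for n in('side','top')];cv2.imwrite('pics/b4.png',cv2.resize(np.hstack(i),None,fx=.75,fy=.75))
E
```

```text
time_s: 6.85
position: [0.5578, -0.0327, 0.0783]
tcp_rot: [[-0.079, -0.997, 0.0], [-0.997, 0.079, 0.005], [-0.005, 0.0, -1.0]]
force: [1.3, 16.9, 6.9]
opening: 0.005
t 6.85 F [ 1.3 16.9  6.9] op 0.005 fix now [-0.7 29.6 78.3]
target [0.5636 0.0324 0.078 ] row [-0.0654 -0.0006  0.0006] [ 0.    0.28 -0.08]
```

View pics/b4.png

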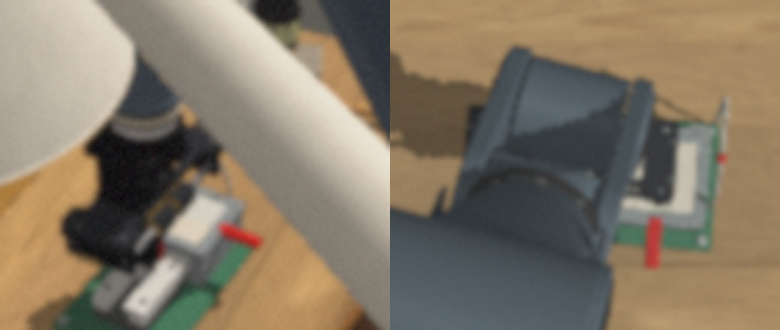

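At the end stop (17 N, 0.3 mm more travel for 2 mm commanded). I back off so the slide can spring back, then rise.

```bash
python3 -m jog '-0.012 0 0 0 0 0 0;-0.025 0 0 0 0 0 0;-0.038 0 0 0 0 0 0;-0.052 0 0 0 0 0 0;-0.068 0 0 0 0 0 0;-0.068 0 0 0 0 0 0;-0.068 0 -0.06 0 0 0 0;-0.068 0 -0.12 0 0 0 0'; python3 -c "
from h import *
rows([-130,-55,198]);rows([-130,0,198])"
```

```text
time_s: 7.95
position: [0.5626, 0.0314, 0.1981]
tcp_rot: [[-0.078, -0.997, -0.003], [-0.997, 0.078, -0.0], [0.0, 0.003, -1.0]]
force: [0.7, -0.1, -0.6]
opening: 0.004
t 7.95 F [ 0.7 -0.1 -0.6] op 0.004 fix now [ -0.9  93.9 198.1]
target [ 0.4223 -0.107   0.198 ] row [0.1488 0.1291 0.0006] [ 0.17 -0.02  0.02]
t 7.95 F [ 0.7 -0.1 -0.6] op 0.004 fix now [ -0.9  93.9 198.1]
target [ 0.4266 -0.0522  0.198 ] row [0.0938 0.1291 0.0006] [ 0.17 -0.02  0.02]
```

```bash
python3 -m jog '0.149 0.078 0 0 0 0 0.45;0.149 0.078 0 0 0 0 0.45;0.149 0.078 0 0 0 0 0.45;0.149 0.078 0 0 0 0 0.45;0.149 0.078 0 0 0 0 0.45;0.149 0.078 0 0 0 0 0.45;0.149 0.078 0 0 0 0 0.45'; python3 - <<'E'
from h import *
rows([-79,-55,61])
for n,(a,c) in dict(side=(205,110),top=(200,130)).items():
    p,d=capture(n);cv2.imwrite(f'pics/{n}5.png',cv2.resize(p[c:c+110,a:a+130][:,:,::-1],None,fx=4,fy=4,interpolation=cv2.INTER_CUBIC))
i=[cv2.imread(f'pics/{n}5.png') for n in('side','top')];cv2.imwrite('pics/b5.png',cv2.resize(np.hstack(i),None,fx=.75,fy=.75))
E
```

```text
time_s: 8.82
position: [0.4742, -0.1098, 0.198]
tcp_rot: [[-0.076, -0.997, 0.0], [-0.997, 0.076, 0.0], [-0.0, -0.0, -1.0]]
force: [0.4, -0.3, 0.5]
opening: 0.452
t 8.82 F [ 0.4 -0.3  0.5] op 0.452 fix now [-78.1 -53.8 198. ]
target [ 0.4732 -0.111   0.061 ] row [0.0012 0.0009 0.137 ] [-0.    0.    0.13]
```

View pics/b5.png

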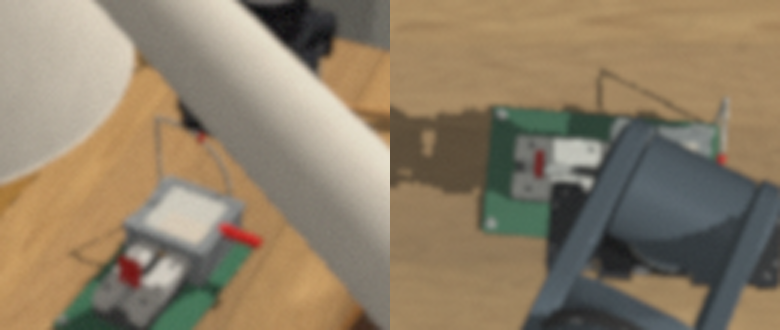

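The slide's tab is back at its first place (side crop (130,268), the same pixel as before), and the disc no longer shows in the roof gap. I descend to the lid tab.

```bash
python3 -m jog '0.001 0.001 0.05 0 0 0 0.45;0.001 0.001 0.1 0 0 0 0.45;0.001 0.001 0.12 0 0 0 0.45;0.001 0.001 0.137 0 0 0 0.45;0.001 0.001 0.137 0 0 0 0.45'; python3 - <<'E'
from h import *
rows([-79,-55,61])
for n,(a,c) in dict(side=(205,110),top=(200,130)).items():
    p,d=capture(n);cv2.imwrite(f'pics/{n}6.png',cv2.resize(p[c:c+110,a:a+130][:,:,::-1],None,fx=4,fy=4,interpolation=cv2.INTER_CUBIC))
i=[cv2.imread(f'pics/{n}6.png') for n in('side','top')];cv2.imwrite('pics/b6.png',cv2.resize(np.hstack(i),None,fx=.75,fy=.75))
E
```

```text
time_s: 9.55
position: [0.4721, -0.111, 0.06]
tcp_rot: [[-0.077, -0.997, -0.003], [-0.997, 0.077, 0.001], [-0.001, 0.003, -1.0]]
force: [-0.7, 0.1, 1.0]
opening: 0.448
t 9.55 F [-0.7  0.1  1. ] op 0.448 fix now [-80.  -55.1  60. ]
target [ 0.4732 -0.111   0.061 ] row [-0.0001 -0.001  -0.001 ] [0.15 0.06 0.06]
```

View pics/b6.png

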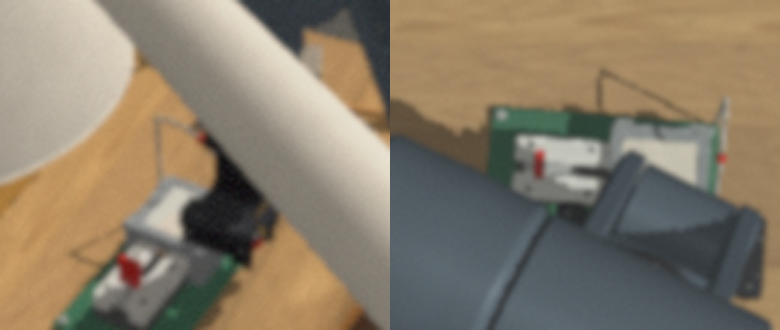

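```bash
python3 -m jog '0 -0.001 0 0 0 0 0;0 -0.001 0 0 0 0 0;0 -0.001 0 0 0 0 0;0 -0.001 0 0 0 0 0;0 -0.001 0 0 0 0 0;0 -0.001 0 0 0 0 0'; python3 - <<'E'
from h import *
rows([-79,-55,61])
for a in (8,16,24,32,40,50,60,70):
    # grip at radius 129, +6.. above hinge
    r=np.radians(a);L,h=129,2.5
    print(a,np.round([-L*np.cos(r)+h*np.sin(r)+50, L*np.sin(r)+h*np.cos(r)+54],1))
E
```

```text
time_s: 10.4
position: [0.4739, -0.1105, 0.0613]
tcp_rot: [[-0.079, -0.997, 0.001], [-0.997, 0.079, 0.002], [-0.002, -0.001, -1.0]]
force: [2.5, 4.4, 0.9]
opening: 0.158
t 10.4 F [2.5 4.4 0.9] op 0.158 fix now [-78.3 -54.5  61.3]
target [ 0.4732 -0.111   0.061 ] row [0.0005 0.0007 0.0003] [-0.03  0.1  -0.08]
8 [-77.4  74.4]
16 [-73.3  92. ]
24 [-66.8 108.8]
32 [-58.1 124.5]
40 [-47.2 138.8]
50 [-31.  154.4]
60 [-12.3 167. ]
70 [  8.2 176.1]
```

```bash
python3 - <<'E'
import numpy as np
L,h=128.5,4
for a in (2,4,7,10,14,18,22,26,30,34,38,42,46,50,54,58,60):
    r=np.radians(a);x=-L*np.cos(r)+h*np.sin(r);z=L*np.sin(r)+h*np.cos(r)
    print(a,'tool y %.4f z %.4f'%(-(x+L)/1000,-(z-h)/1000))
E
```

```text
2 tool y -0.0002 z -0.0045
4 tool y -0.0006 z -0.0090
7 tool y -0.0014 z -0.0156
10 tool y -0.0026 z -0.0223
14 tool y -0.0048 z -0.0310
18 tool y -0.0075 z -0.0395
22 tool y -0.0109 z -0.0478
26 tool y -0.0148 z -0.0559
30 tool y -0.0192 z -0.0637
34 tool y -0.0242 z -0.0712
38 tool y -0.0297 z -0.0783
42 tool y -0.0357 z -0.0850
46 tool y -0.0421 z -0.0912
50 tool y -0.0490 z -0.0970
54 tool y -0.0562 z -0.1023
58 tool y -0.0638 z -0.1071
60 tool y -0.0677 z -0.1093
```

```bash
python3 -m jog '0 -0.0002 -0.0045 0 0 0 0;0 -0.0006 -0.009 0 0 0 0;0 -0.0014 -0.0156 0 0 0 0;0 -0.0026 -0.0223 0 0 0 0;0 -0.0048 -0.031 0 0 0 0;0 -0.0075 -0.0395 0 0 0 0;0 -0.0109 -0.0478 0 0 0 0;0 -0.0109 -0.0478 0 0 0 0'; python3 - <<'E'
from h import *
rows([-79,-55,61])
for n,(a,c) in dict(side=(205,110),top=(200,130)).items():
    p,d=capture(n);cv2.imwrite(f'pics/{n}7.png',cv2.resize(p[c:c+110,a:a+130][:,:,::-1],None,fx=4,fy=4,interpolation=cv2.INTER_CUBIC))
i=[cv2.imread(f'pics/{n}7.png') for n in('side','top')];cv2.imwrite('pics/b7.png',cv2.resize(np.hstack(i),None,fx=.75,fy=.75))
E
```

```text
time_s: 11.4
position: [0.4838, -0.1113, 0.1092]
tcp_rot: [[-0.078, -0.997, -0.002], [-0.997, 0.078, 0.002], [-0.002, 0.002, -1.0]]
force: [0.7, 6.1, -3.2]
opening: 0.161
t 11.4 F [ 0.7  6.1 -3.2] op 0.161 fix now [-68.4 -54.5 109.2]
target [ 0.4732 -0.111   0.061 ] row [0.0006 0.0106 0.0482] [ 0.11  0.11 -0.01]
```

View pics/b7.png

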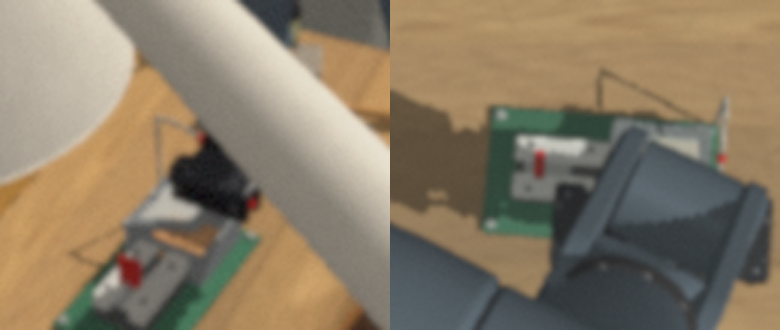

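The lid is following (opened about 22°, cork floor visible). Carrying on along the arc.

```bash
python3 -m jog '-0.0003 -0.0039 -0.0081 0 0 0 0;-0.0006 -0.0083 -0.0159 0 0 0 0;-0.001 -0.0133 -0.0234 0 0 0 0;-0.001 -0.0188 -0.0305 0 0 0 0;-0.001 -0.0248 -0.0372 0 0 0 0;-0.001 -0.0312 -0.0434 0 0 0 0;-0.001 -0.0381 -0.0492 0 0 0 0;-0.001 -0.0381 -0.0492 0 0 0 0'; python3 -c "
from h import *
rows([-79,-55,61])"
```

```text
time_s: 12.5
position: [0.5229, -0.1145, 0.159]
tcp_rot: [[-0.077, -0.997, -0.0], [-0.997, 0.077, -0.0], [0.0, 0.0, -1.0]]
force: [-5.0, 3.1, 2.8]
opening: 0.154
t 12.5 F [-5.   3.1  2.8] op 0.154 fix now [-29.1 -54.7 159. ]
target [ 0.4732 -0.111   0.061 ] row [0.0003 0.0499 0.098 ] [ 0.   -0.01  0.04]
```

```bash
python3 -m jog '0 -0.0035 -0.0027 0 0 0 0;0 -0.0072 -0.0053 0 0 0 0;0 -0.011 -0.0078 0 0 0 0;0 -0.0148 -0.0101 0 0 0 0;0 -0.0187 -0.0123 0 0 0 0;0 -0.0187 -0.0123 0 0 0 0;0 -0.0187 -0.0123 0 0 0 0'; python3 - <<'E'
from h import *
rows([-79,-55,61])
for n,(a,c) in dict(side=(205,110),top=(200,130)).items():
    p,d=capture(n);np.savez(f'/tmp/{n}8.npz',p=p,d=d,W=cloud(n,p,d));cv2.imwrite(f'pics/{n}8.png',cv2.resize(p[c:c+110,a:a+130][:,:,::-1],None,fx=6,fy=5,interpolation=cv2.INTER_CUBIC))
E
```

```text
time_s: 13.38
position: [0.5417, -0.1161, 0.171]
tcp_rot: [[-0.077, -0.997, 0.001], [-0.997, 0.077, -0.0], [0.0, -0.001, -1.0]]
force: [-4.1, 3.1, 1.9]
opening: 0.156
t 13.38 F [-4.1  3.1  1.9] op 0.156 fix now [-10.2 -54.8 171. ]
target [ 0.4732 -0.111   0.061 ] row [1.000e-04 6.890e-02 1.099e-01] [-0.06 -0.02  0.03]
```

View pics/side8.png

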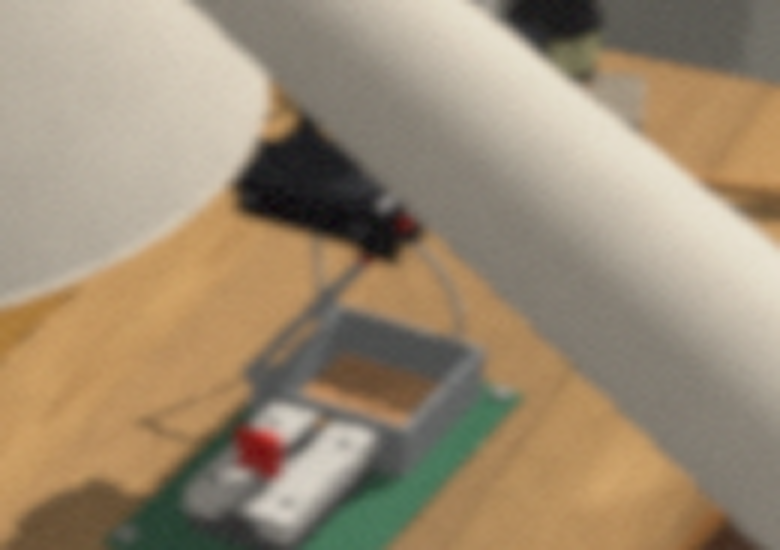

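View pics/top8.png

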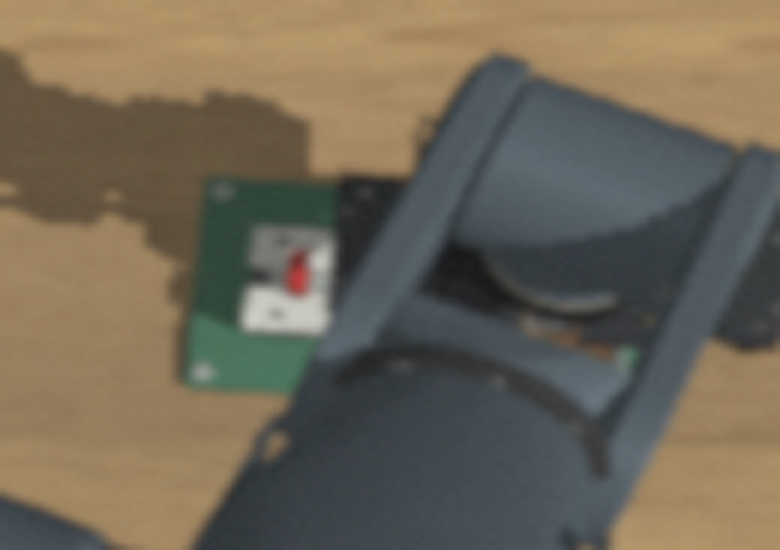

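```bash
python3 - <<'E'
from h import *
z=np.load('/tmp/side8.npz');p,W,d=z['p'],z['W'],z['d']
a,c,k=240,125,10
im=cv2.resize(p[c:c+60,a:a+75][:,:,::-1],None,fx=k,fy=k,interpolation=cv2.INTER_CUBIC)
for ang,col in ((55,(255,0,0)),(60,(0,255,0)),(65,(0,0,255))):
    r=np.radians(ang);pt=lambda L,h,y:[50-L*np.cos(r)+h*np.sin(r),y,54+L*np.sin(r)+h*np.cos(r)]
    for h in(-1,6) if ang==60 else (2.5,):
        q=proj('side',fx([pt(0,h,-7),pt(98,h,-7)],O,YAW));q=((q-[a,c]+.5)*k).astype(int);cv2.line(im,tuple(map(int,q[0])),tuple(map(int,q[1])),col,1)
cv2.imwrite('pics/s9.png',im)
# lid cloud in fixture frame
Rf=Ro.from_euler('z',YAW,degrees=True).as_matrix();Q=(W-[*O,0])@Rf*1000
m=(d>0)&(Q[...,2]>62)&(Q[...,2]<135)&(Q[...,0]<60)&(Q[...,0]>-10)&(abs(Q[...,1]+55)<53)
hsv=cv2.cvtColor(p,cv2.COLOR_RGB2HSV)
for v,u in zip(*np.nonzero(m)):
    if d[v,u]>0:
        q=Q[v,u];print((u,v),q.round(0),p[v,u],'ang %.1f'%np.degrees(np.arctan2(q[2]-54,50-q[0])))
E
```

```text
(np.int64(275), np.int64(159)) [  -2. -107.  113.] [152 128 101] ang 48.8
(np.int64(275), np.int64(160)) [  -2. -108.  109.] [153 129 101] ang 46.6
(np.int64(276), np.int64(161)) [  -6. -107.  107.] [156 132 105] ang 43.3
(np.int64(276), np.int64(162)) [  -6. -107.  103.] [157 130  99] ang 41.1
(np.int64(277), np.int64(162)) [ -10. -107.  104.] [159 134 106] ang 40.1
(np.int64(264), np.int64(164)) [ 30. -92.  90.] [122 102  84] ang 61.6
(np.int64(256), np.int64(170)) [ 11.  -8. 134.] [150 121  92] ang 64.1
(np.int64(255), np.int64(171)) [ 13.  -5. 132.] [157 125  92] ang 64.4
(np.int64(256), np.int64(171)) [ 12.  -9. 129.] [126 106  85] ang 63.0
(np.int64(257), np.int64(171)) [  7.  -7. 133.] [104  94  87] ang 61.4
(np.int64(254), np.int64(172)) [ 18.  -7. 124.] [165 132  95] ang 65.3
(np.int64(255), np.int64(172)) [ 13.  -5. 128.] [136 114  89] ang 63.3
(np.int64(256), np.int64(172)) [ 10.  -6. 128.] [111  98  86] ang 61.7
(np.int64(257), np.int64(172)) [ 44. -70.  67.] [97 91 86] ang 65.4
(np.int64(253), np.int64(173)) [ 21.  -6. 120.] [163 129  92] ang 66.0
(np.int64(254), np.int6
[... 1556 characters left out ...]
2.] [139 114  87] ang 71.0
(np.int64(249), np.int64(180)) [36. -6. 85.] [119 104  86] ang 65.6
(np.int64(246), np.int64(181)) [49. -9. 73.] [166 133  94] ang 86.9
(np.int64(247), np.int64(181)) [44. -7. 76.] [140 114  87] ang 75.6
(np.int64(248), np.int64(181)) [40. -6. 79.] [115 100  84] ang 67.9
(np.int64(246), np.int64(182)) [48. -7. 71.] [145 119  91] ang 82.7
(np.int64(247), np.int64(182)) [44. -6. 73.] [117 103  88] ang 71.4
(np.int64(248), np.int64(182)) [40. -6. 75.] [98 92 82] ang 63.9
(np.int64(245), np.int64(183)) [51. -6. 65.] [152 123  92] ang 96.8
(np.int64(246), np.int64(183)) [49. -8. 65.] [121 105  86] ang 83.1
(np.int64(247), np.int64(183)) [45. -8. 66.] [97 91 84] ang 68.9
```

View pics/s9.png

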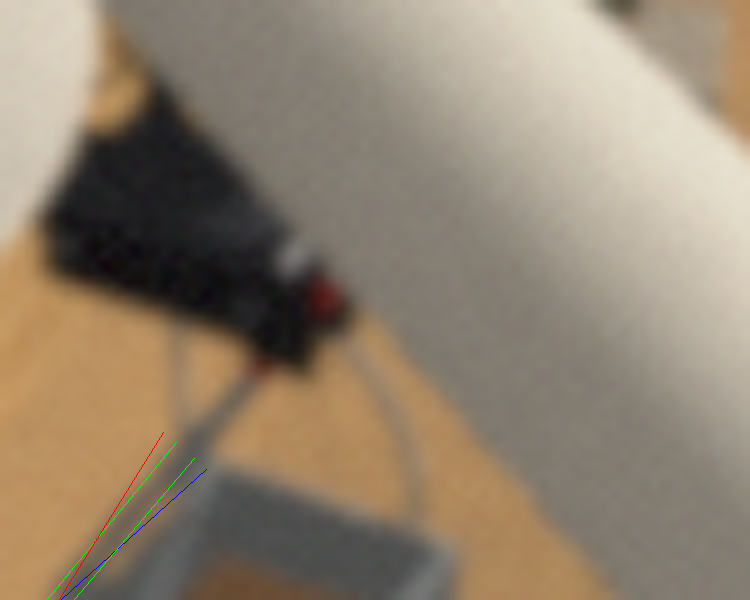

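```bash
python3 -m jog '0 0 0 0 0 0 0;0 0 0 0 0 0 0;0 0 0 0 0 0 0;0 0 0 0 0 0 0'; python3 - <<'E'
from h import *
rows([-79,-55,61]);print(np.abs(read_state()['qvel']).max())
Rf=Ro.from_euler('z',YAW,degrees=True).as_matrix()
for n in('side','top'):
    p,d=capture(n)
    for l in('disc','ejector','lid'):print(n,l,[(x['score'],((np.array(x['centre'])-[*O,0])@Rf*1000).round(0)) for x in spot_in(l,n)][:2])
    for y in (19.5,64.5):print('tab pred',y,proj(n,fx([0,y,75],O,YAW)))
    W=cloud(n,p,d);hsv=cv2.cvtColor(p,cv2.COLOR_RGB2HSV).astype(int);Q=(W-[*O,0])@Rf*1000
    red=((hsv[...,0]<8)|(hsv[...,0]>172))&(hsv[...,1]>140)&(abs(Q[...,0])<30)&(Q[...,1]>0)&(Q[...,1]<100)
    print('red tab',red.sum(),Q[red].mean(0),Q[red].min(0),Q[red].max(0))
    if n=='side':
        # lid edge fit: boundary strips vs candidate angle, mean darkness along line
        g=cv2.cvtColor(p,cv2.COLOR_RGB2GRAY).astype(np.float32)
        Bs=hsv[...,1].astype(np.float32)
        for ang in range(50,72,2):
            r=np.radians(ang);L=np.linspace(20,92,60);pts=np.concatenate([np.c_[50-L*np.cos(r)+h*np.sin(r),0*L-7,54+L*np.sin(r)+h*np.cos(r)] for h in(0,2.5,5)])
            q=proj(n,fx(pts,O,YAW)).astype(np.float32)
            print(ang,'grey %.1f sat %.1f'%(cv2.remap(g,q[:,:1],q[:,1:],1).mean(),cv2.remap(Bs,q[:,:1],q[:,1:],1).mean()))
E
```

```text
time_s: 13.98
position: [0.5416, -0.1161, 0.1709]
tcp_rot: [[-0.077, -0.997, 0.001], [-0.997, 0.077, -0.0], [0.0, -0.001, -1.0]]
force: [-4.4, 3.0, 3.4]
opening: 0.155
t 13.97 F [-4.4  3.   3.4] op 0.155 fix now [-10.3 -54.8 170.9]
target [ 0.4732 -0.111   0.061 ] row [1.000e-04 6.880e-02 1.099e-01] [-0.05 -0.02  0.03]
0.07889741375396406
side disc []
side ejector [(0.45, array([-0., 60., 67.]))]
side lid [(0.57, array([ 12.,  -6., 131.])), (0.25, array([ 40., 442.,  64.]))]
tab pred 19.5 [[254.8706098  190.97987817]]
tab pred 64.5 [[247.32588766 199.92228012]]
red tab 45 [-0.75725773 64.45026736 77.00888907] [-9.55969795 58.52189689 60.26105684] [11.09146234 68.06830218 89.95123151]
50 grey 99.7 sat 42.5
52 grey 103.9 sat 52.8
54 grey 106.1 sat 60.8
56 grey 105.6 sat 63.8
58 grey 104.8 sat 65.7
60 grey 107.5 sat 71.8
62 grey 115.2 sat 83.1
64 grey 125.1 sat 95.6
66 grey 133.6 sat 105.3
68 grey 139.8 sat 111.6
70 grey 143.8 sat 115.8
top disc []
top ejector []
top lid [(0.39, array([ 47., 425.,  67.]))]
tab pred 19.5 [[263.42386167 185.12330892]]
tab pred 64.5 [[247.78565098 183.98145735]]
red tab 10 [-3.69651281 60.32552144 88.59755559] [-10.16187398  57.43685961  86.77366924] [ 3.80702274 63.06516832 90.16573336]
```

```bash
python3 - <<'E'
from h import *
p=np.load('/tmp/side8.npz')['p'];S=cv2.cvtColor(p,cv2.COLOR_RGB2HSV)[...,1].astype(np.float32)
r=np.radians(60);H=np.arange(-18,24,2.);print('h   ',H.astype(int))
for L in range(20,100,10):
    pts=np.c_[50-L*np.cos(r)+H*np.sin(r),0*H-7,54+L*np.sin(r)+H*np.cos(r)];q=proj('side',fx(pts,O,YAW)).astype(np.float32)
    print(L,cv2.remap(S,q[:,:1],q[:,1:],1).ravel().astype(int))
# reference: shut lid, first picture, same profile about angle 0
p=np.load('/tmp/side.npz')['p'];S=cv2.cvtColor(p,cv2.COLOR_RGB2HSV)[...,1].astype(np.float32)
E
```

```text
h    [-18 -16 -14 -12 -10  -8  -6  -4  -2   0   2   4   6   8  10  12  14  16
  18  20  22]
20 [  3   2   2   2   6  15  22  27  28  32  44  66  90 107 116 118 121 124
 125 123 123]
30 [  5   5   3   9  19  38  58  67  68  63  61  77  97 109 118 120 122 123
 123 122 122]
40 [  2   5   7   8  21  46  67  79  81  74  68  78  96 111 116 119 121 123
 121 121 123]
50 [  2   5   6   9  22  42  64  80  77  69  68  74  91 108 115 119 121 123
 123 123 122]
60 [  5   6   5   9  22  43  67  79  82  74  69  79  96 109 118 121 122 123
 125 123 122]
70 [  3   5   7  10  22  48  72  84  84  76  71  78  96 112 118 121 125 124
 123 123 123]
80 [  7   6   4   5  13  27  45  60  60  57  62  78  97 111 119 122 123 122
 123 123 123]
90 [  2   3   4   4   3   6  10  11  11  24  40  69  95 107 115 120 123 123
 123 122 122]
```

```bash
python3 -c "
from rig import *
print(hand_in());s=read_state();print(s['time_s'],s['position'],s['opening'])"
```

```text
the job is handed in; nothing more can be done
None
the job is handed in; nothing more can be done
```

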